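Prop and hold the tipped tube frame upright

TASK

The tilting frame that carries the sedimentation tubes has flopped over backwards onto its stop. One of its two prop legs has a rubber pad on the bench in front of it (a bottle stands in front of the other): while the frame still lies tipped, swing that leg over the top until it drops fully down, leaving the other leg folded and the things standing around undisturbed. Then grip the frame's top rail, raise the frame upright so that the leg comes onto the pad, and finish while still gripping the rail and holding the frame still and upright for reading the tubes: do not let go.

Things in the scene. Friction and masses are not known exactly. Their poses are not given: they have to be found in the camera images.
- foot: Dark steel foot plate bolted to the bench, 70 x 170 x 10 mm (x, y, z). Origin: centre of its underside. Its x axis points roughly away from the robot ('far'), the way in which the frame lies tipped; its y axis (left) runs along the frame's width; turned up to 0.22 rad about the vertical. The frame's tipping axis lies along foot y, 30 mm above the origin.
- frame (a joint): Tip angle of the tube frame (rad): 0 upright, positive when the top leans to foot +x (far). Stops at +-0.28; it starts lying on the far stop, +0.28. It is top-heavy (about 1.5 kg in all, free hinge): it falls back if released. Raising takes about 2.5 N at the rail, under 1 N near upright. Frame 184 mm wide: two 14 mm stiles, six glass tubes between.
- rail: Round steel top rail of the frame, 16 mm diameter, 184 mm long along foot y; it turns easily about its own axis in the frame. Origin: its centre, 215 mm from the tipping axis (245 mm above the bench when upright). Its middle is free to grip from above, fingers closing along foot x; tube caps end 37 mm below its centre. Moves with the frame on a 215 mm circle.
- pad: Round light grey rubber pad stuck to the bench, 60 mm diameter, 4 mm thick: the landing place for one leg. Origin: centre of its underside, about 67 mm from the foot's middle towards foot -x and 105 mm towards foot +y or -y: it lies in front of the left or of the right leg, and the bottle stands in front of the other.
- leg_left (a joint): Angle (rad) of the left prop leg, outside the +y stile: 0 folded up, tilted back 0.25 rad from the stile towards foot +x; it grows as the leg swings over the top towards foot -x; 0.25 in line with the stile, 2.8 fully down (stop). Its weight keeps it folded, or drops it to the down stop when let go well over the top (1.1 or more); about 1 N at the tab moves it.
- leg_left_hub (a point): Pivot of the left leg, on the leg's centre line: 105 mm from the frame's middle towards foot +y and 80.6 mm from the tipping axis along the stile. The pivot axis is parallel to foot y.
- leg_left_tab (a point): Grip point on the left leg's tab, a white round plastic stub 12 mm in diameter, 48 mm long, that points to foot +y from the leg. The point is on the stub's axis, 105 mm from the hub along the leg and 30 mm out from the leg's centre line. Can be pinched from above, fingers closing along foot x; it may turn between the pads.
- leg_left_foot (a point): Centre of the 16 mm rubber ball foot of the left leg, 120 mm from the hub; the leg is a 10 mm round steel bar. With the leg down, the ball meets a pad under it when the frame, being raised, comes to 0.015 rad.
- leg_right (a joint): Angle (rad) of the right prop leg, outside the -y stile: 0 folded up, tilted back 0.25 rad from the stile towards foot +x; it grows as the leg swings over the top towards foot -x; 0.25 in line with the stile, 2.8 fully down (stop). Its weight keeps it folded, or drops it to the down stop when let go well over the top (1.1 or more); about 1 N at the tab moves it.
- leg_right_hub (a point): Pivot of the right leg, on the leg's centre line: 105 mm from the frame's middle towards foot -y and 80.6 mm from the tipping axis along the stile. The pivot axis is parallel to foot y.
- leg_right_tab (a point): Grip point on the right leg's tab, a white round plastic stub 12 mm in diameter, 48 mm long, that points to foot -y from the leg. The point is on the stub's axis, 105 mm from the hub along the leg and 30 mm out from the leg's centre line. Can be pinched from above, fingers closing along foot x; it may turn between the pads.
- leg_right_foot (a point): Centre of the 16 mm rubber ball foot of the right leg, 120 mm from the hub; the leg is a 10 mm round steel bar. With the leg down, the ball meets a pad under it when the frame, being raised, comes to 0.015 rad.
- reagent: Bystander: white plastic bottle, 52 mm diameter, 110 mm tall, standing where the other leg would land. Origin: centre of its underside.
- carton: Bystander: white carton, 90 x 120 x 70 mm, to the right. Origin: centre of its underside.
- tube_rack: Bystander: white rack with capped tubes, 60 x 150 mm, 96 mm tall, beyond the frame. Origin: centre of its underside.
There are look-alikes about, which are no part of the job. There is more than one size of the pad; the job needs the middle-sized.

How it is judged:
By the outcome, as a careful person would: the job done as asked, in the order asked, and still so for the second after the job is handed in, while the arm keeps its last pose, push and grip.
It also fails if it takes over 48 s, if anything falls off the work surface, if the arm or the gripper's body presses on something with over 40 N, if the wrist force passes 120 N, or if a joint passes its speed limit or range.

ROBOT

A 7-joint arm with a two-finger parallel gripper is mounted at the origin on the work surface. World frame = base frame: x ahead of the robot, y to its left, z up, the work surface at z = 0. Lengths are in m, angles in rad, forces in N, time in s.
With the tool pointing down it reaches from about 0.425 to 0.95 m from the base axis. Payload 16.7 kg.
Tool frame: the origin (TCP) lies on the centre line of the jaws, within the pads' length; the fingertips stand 8 mm ahead of it and the grasp point (between the pads) lies 11 mm behind it; z points along the fingers, y is the line along which they close (so a half turn about z gives the same grasp; the last joint's range is limited). The gripper opens to 94 mm and grips with 3 to 60 N. Pads are 16 mm wide; open, the fingers measure 119 mm over their backs; the gripper's body (75 mm by 177 mm) begins 78 mm behind the grasp point.
Start: joints at [1.165, 0.426, 0.074, 1.606, -0.034, 1.111, -0.067], TCP at [0.171, -0.653, 0.213] pointing down, gripper open.
Joint ranges: [-2.85, 2.85], [-0.5, 2.14], [-1.23, 1.37], [0.21, 2.46], [-1.02, 4.16], [0.16, 2.05], [-2.73, 2.73]. Speed limits (rad/s): [1.89, 1.89, 2.39, 2.39, 3.01, 3.01, 3.01].

INTERFACE

Orientations are given as a rotation vector (axis times angle).
In Python, from plant import get_obs, cams, close_job gives the robot as it stands.
- The arm moves only by the shell command python3 -m crank 'ROWS' [FORCE]. ROWS is JSON, a list of rows, each an object with "delta_pos": the shift along the world's x, y, z as a fraction of full scale, a list of three; "twist": the turn, a rotation vector about the world's x, y, z as a fraction of full scale, a list of three; "claw": the closure, from 0 (fully open) to 1 (shut). A call has 1 to 10 rows; each row shifts and turns the commanded pose from where the row before left it; what a row does not reach is not made up. Full scale, the value 1, is 25 mm for a shift and 0.12 rad for a turn. A row lasts 1/10 s, in which the tool goes at most 50 mm and 8.59 degrees, less where a joint would pass 70% of its speed; a pose out of reach is approached as far as the arm can. A call with a number of a shift or a turn outside -1 to 1 is refused whole. A call with a gripper value outside its range is refused whole. The fingers move at their own pace and stop on an object; FORCE is the grip in N (left out, the last holds). Time passes only in rows, so rows that do not move let the fingers close. It gives the time, the measured TCP pose, the force, the opening and the grip force at its end, in the units of the state.
- get_obs(): the state, without advancing time (a new reading comes with each control period).
- cams.snapshot(name): name is "scene" or "top" or "wrist"; returns the picture (420x560x3 uint8, red, green, blue); there is no depth.
- cams.camera_params(name): a dict with "intrinsics" (3x3 intrinsics, pixels), "R" (3x3) and "t" (3): a world point X has camera coordinates R X + t. Camera axes: x right, y down, z forward; pixel columns grow to the right and rows downward; lengths in m; the calibration is good to about 2 mm. A picture is of the moment at which its call begins: read the wrist's pose just before it. camera_params takes no time and is no camera call; for the wrist camera it gives the pose at the moment of the call.
- close_job(): hands the job in; it is judged then, once.
The state is a dict: "time": time; "joint_pos": joint angles; "qd": joint speeds; "tau": joint torques, N m; "tool_pos": TCP position; "eef_rot": TCP orientation; "ft_force": force on the tool from outside, world axes, zero at the start; "wrist_torque": the same for the moment, N m; "grip_width": finger opening in m; "finger_force": force on a finger pad.
Only numpy, scipy, OpenCV 4.12 (cv2) and the standard library are available. Lean on these libraries where they do the work, as an engineer would, in place of code of your own. Each camera call takes 0.05 s, during which the arm holds its last target. There are 200 camera calls.

## Working session

There is one attempt and no reset: what is moved stays moved. The work goes in short steps, Python scripts to look and compute and a shell command to move; the robot and the scene stay as the last step left them, time stands still between calls to the robot, and variables do not carry over. Pictures are saved under pics/ and viewed, at most 10 in all, crops included, and the job is handed in when it is done.

```bash
mkdir -p pics; ls; python3 - <<'E'
from plant import get_obs,cams
import cv2
o=get_obs();print({k:o[k] for k in('time','tool_pos','eef_rot','grip_width')})
for n in('scene','top'):
    im=cams.snapshot(n);cv2.imwrite(f'pics/{n}0.png',im[:,:,::-1])
    p=cams.camera_params(n);print(n,p)
E
```

```text
pics
{'time': 0.0, 'tool_pos': array([ 0.17068787, -0.65263142,  0.21278371]), 'eef_rot': array([-3.11468676e+00, -4.00532466e-01,  3.78925831e-04]), 'grip_width': 0.09441578933985045}
scene {'intrinsics': array([[504.77718973,   0.        , 278.3230378 ],
       [  0.        , 504.77718973, 221.87028506],
       [  0.        ,   0.        ,   1.        ]]), 'R': array([[ 0.26698059,  0.96368904, -0.0049796 ],
       [ 0.82041303, -0.22999229, -0.52347493],
       [-0.50561233,  0.13567232, -0.85202652]]), 't': array([-0.02885401, -0.42855394,  1.70257628])}
top {'intrinsics': array([[515.39378294,   0.        , 271.57614264],
       [  0.        , 515.39378294, 204.74892197],
       [  0.        ,   0.        ,   1.        ]]), 'R': array([[ 0.00838477, -0.9999035 ,  0.0110768 ],
       [-0.9840549 , -0.01021898, -0.17757118],
       [ 0.17766724, -0.00941128, -0.98404562]]), 't': array([-0.13302634,  0.60938353,  1.11764874])}
```

View pics/scene0.png

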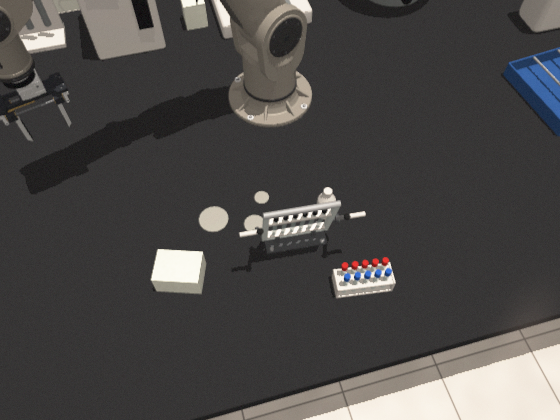

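View pics/top0.png

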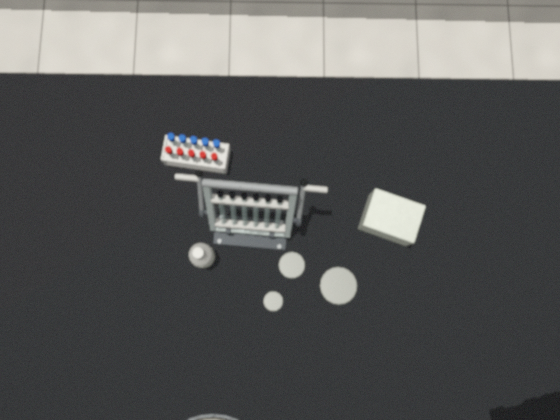

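The top picture shows three grey discs: (291,265) middle-sized, (273,301) small and (338,286) large. The middle one lies in front of the right leg, whose tab is at about (316,189). The bottle at (201,256) stands before the left leg, whose tab is at (187,178). Look-alikes for the tab are the left tab, the rack and the carton (392,216). I choose the right leg, and a crop will check it.

```bash
cat > h.py <<'E'
import numpy as np,cv2
from plant import get_obs,cams
def ray(n,uv,p=None):
    p=p or cams.camera_params(n);R=np.array(p['R']);t=np.array(p['t']);K=np.array(p['intrinsics'])
    d=R.T@np.linalg.inv(K)@np.array([*uv,1.]);return -R.T@t,d
def onz(n,uv,z,p=None):
    c,d=ray(n,uv,p);return c+d*(z-c[2])/d[2]
def two(n1,u1,n2,u2):
    a,d=ray(n1,u1);b,e=ray(n2,u2);s=np.linalg.lstsq(np.c_[d,-e],b-a,rcond=None)[0]
    p,q=a+s[0]*d,b+s[1]*e;return (p+q)/2,np.linalg.norm(p-q)
def proj(n,X,p=None):
    p=p or cams.camera_params(n);c=np.array(p['R'])@X+np.array(p['t']);v=np.array(p['intrinsics'])@c;return v[:2]/v[2]
E
python3 - <<'E'
from h import *
im=cv2.imread('pics/top0.png');sc=cv2.imread('pics/scene0.png')
g=cv2.cvtColor(im,cv2.COLOR_BGR2GRAY)
m=(g>90).astype('uint8');m[:100]=0
n,l,s,c=cv2.connectedComponentsWithStats(m)
for i in range(1,n):
    if s[i,4]>60: print(s[i],c[i].round(1),onz('top',c[i],.004).round(4))
a=cv2.resize(im[120:320,150:350],(600,600),interpolation=cv2.INTER_CUBIC)
cv2.imwrite('pics/ct.png',a)
b=cv2.resize(sc[170:320,190:390],(800,600),interpolation=cv2.INTER_CUBIC)
cv2.imwrite('pics/cs.png',b)
E
```

```text
[ 160  133   70   41 2107] [194.9 153.1] [0.7448 0.0586 0.004 ]
[ 174  173  155   77 5203] [249.4 210.7] [ 0.605  -0.0754  0.004 ]
[ 358  188   69   58 2671] [392.  216.6] [ 0.5942 -0.4137  0.004 ]
[188 242  27  26 538] [200.7 254.7] [0.4997 0.0366 0.004 ]
[278 251  28  28 607] [291.3 264.6] [ 0.4786 -0.1749  0.004 ]
[ 319  266   39   39 1180] [338.  285.2] [ 0.4322 -0.2831  0.004 ]
[263 291  21  21 352] [272.7 300.9] [ 0.3953 -0.1324  0.004 ]
[188 413  50   7 234] [211.9 416.9] [0.1421 0.     0.004 ]
```

View pics/ct.png

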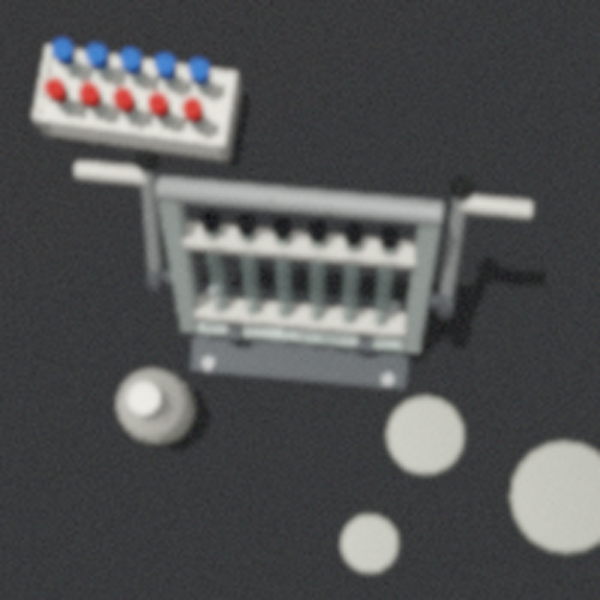

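View pics/cs.png

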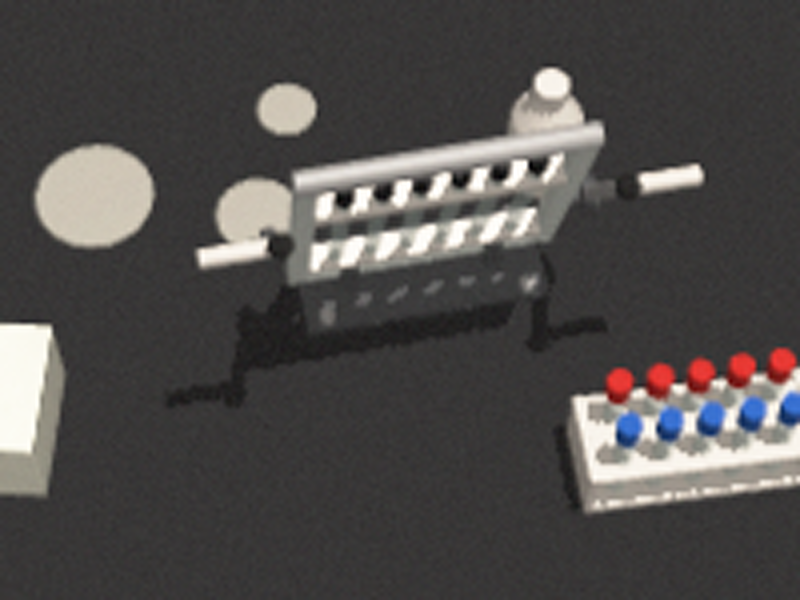

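The crops confirm it. The middle pad (ct 425,435) is in front of the right leg, and the right tab spans ct (465,203)–(533,210) and cs (198,259)–(266,245).

```bash
python3 - <<'E'
from h import *
T=lambda u,v:(u/3+150-.33,v/3+120-.33)
S=lambda u,v:(u/4+190-.37,v/4+170-.37)
L=onz('top',T(158,187),.2366);R=onz('top',T(442,210),.2366)
print('rail top',L,R,np.linalg.norm(L-R),two('top',T(158,187),'scene',S(603,132)),two('top',T(442,210),'scene',S(297,182)))
a=onz('top',T(465,203),.198);b=onz('top',T(533,210),.198);print('tab',a,b)
print(two('top',T(533,210),'scene',S(198,259)),two('top',T(465,203),'scene',S(266,245)))
d=(L-R)[:2]/np.linalg.norm((L-R)[:2]);yaw=np.arctan2(-d[0],d[1]);print('yaw',yaw)
ex=np.array([d[1],-d[0]]);ey=d;pad=np.array([.4786,-.1749]);f=pad+.067*ex+.105*ey
print('foot by pad',f,'by rail',((L+R)/2)[:2]-.0594*ex)
for n,(x,y,z) in dict(tab=(.0754,-.135,.198),rail=(.0594,0,.2366),tabL=(.0754,.135,.198)).items():
    for f0 in (f,((L+R)/2)[:2]-.0594*ex): 
        P=np.array([*(f0+x*ex+y*ey),z]);print(n,P.round(4),proj('top',P),proj('scene',P))
E
```

```text
rail top [0.62110292 0.00848674 0.2366    ] [ 0.60794142 -0.17438789  0.2366    ] 0.18334762862660645 (array([0.62127169, 0.0094724 , 0.23705731]), np.float64(0.002124831481518816)) (array([ 0.60761935, -0.17306507,  0.23936819]), np.float64(0.0023738910509348483))
tab [ 0.62105566 -0.19209969  0.198     ] [ 0.61675694 -0.23762055  0.198     ]
(array([ 0.61727189, -0.23693375,  0.19645087]), np.float64(0.001780160274683718)) (array([ 0.62060119, -0.19368747,  0.19847295]), np.float64(0.003320804020806865))
yaw -0.07184618211008145
foot by pad [ 0.55296451 -0.07498044] by rail [ 0.55527541 -0.07868658]
tab [ 0.6185 -0.215   0.198 ] [316.09482925 188.71231758] [247.85221602 232.31527554]
tab [ 0.6208 -0.2188  0.198 ] [317.93038582 187.60585329] [246.55647577 233.49539989]
rail [ 0.6122 -0.0792  0.2366] [247.71463754 186.98607724] [302.71311321 208.22520166]
rail [ 0.6145 -0.083   0.2366] [249.65531441 185.83547734] [301.48272419 209.3824842 ]
tabL [0.6379 0.0543 0.198 ] [182.12667828 177.86498196] [358.15501266 213.01846992]
tabL [0.6402 0.0506 0.198 ] [184.018223   176.76415217] [357.03920437 214.14617019]
```

Two views agree. The foot is at about (0.5545, -0.0775), yaw -0.072, and the right tab grip point is at about (0.6195, -0.2165, 0.198). I'm moving above the tab now.

```bash
python3 -m crank '[{"delta_pos":[1,0.97,0.27],"twist":[0,0,1],"claw":0},{"delta_pos":[1,0.97,0.27],"twist":[0,0,1],"claw":0},{"delta_pos":[1,0.97,0.27],"twist":[0,0,1],"claw":0},{"delta_pos":[1,0.97,0.27],"twist":[0,0,1],"claw":0},{"delta_pos":[1,0.97,0.27],"twist":[0,0,1],"claw":0},{"delta_pos":[1,0.97,0.27],"twist":[0,0,1],"claw":0},{"delta_pos":[1,0.97,0.27],"twist":[0,0,1],"claw":0},{"delta_pos":[1,0.97,0.27],"twist":[0,0,1],"claw":0},{"delta_pos":[1,0.97,0.27],"twist":[0,0,1],"claw":0},{"delta_pos":[1,0.97,0.27],"twist":[0,0,1],"claw":0}]' 
python3 -m crank '[{"delta_pos":[1,0.97,0],"twist":[0,0,0.36],"claw":0},{"delta_pos":[1,0.97,0],"twist":[0,0,0],"claw":0},{"delta_pos":[1,0.97,0],"twist":[0,0,0],"claw":0},{"delta_pos":[1,0.97,0],"twist":[0,0,0],"claw":0},{"delta_pos":[1,0.97,0],"twist":[0,0,0],"claw":0},{"delta_pos":[1,0.97,0],"twist":[0,0,0],"claw":0},{"delta_pos":[0.94,0.97,0],"twist":[0,0,0],"claw":0},{"delta_pos":[0.95,0.97,0],"twist":[0,0,0],"claw":0},{"delta_pos":[0,0,0],"twist":[0,0,0],"claw":0},{"delta_pos":[0,0,0],"twist":[0,0,0],"claw":0}]'
python3 - <<'E'
from h import *
from scipy.spatial.transform import Rotation as Ro
o=get_obs();M=Ro.from_rotvec(o['eef_rot']).as_matrix();print(o['tool_pos'],M.round(3),o['time'])
P=cams.camera_params('wrist');im=cams.snapshot('wrist')[:,:,::-1].copy()
ex=np.array([.9974,-.0718]);ey=np.array([.0718,.9974]);f=np.array([.5545,-.0775])
for x,y,z in((.0754,-.135,.198),(.0754,-.158,.198),(.0754,-.11,.198),(.0594,-.092,.2366)):
    q=proj('wrist',np.array([*(f+x*ex+y*ey),z]),P);print(q)
cv2.imwrite('pics/w1.png',im)
E
```

```text
time: 1.1
tool_pos: [0.4215, -0.4093, 0.2811]
eef_rot: [-2.34, -2.096, 0.0]
ft_force: [0.3, -1.0, 0.3]
grip_width: 0.0939
finger_force: 0.0
time: 2.1
tool_pos: [0.6181, -0.2159, 0.2804]
eef_rot: [-2.298, -2.141, 0.001]
ft_force: [-0.5, -0.5, 0.4]
grip_width: 0.0942
finger_force: 0.0
[ 0.61809138 -0.21587368  0.28035327] [[ 0.07   0.998 -0.001]
 [ 0.998 -0.07   0.   ]
 [ 0.    -0.001 -1.   ]] 2.1
[285.93347816 210.831545  ]
[285.85662639 239.08999948]
[286.02086839 178.69808885]
[260.99061658 162.13270177]
```

View pics/w1.png

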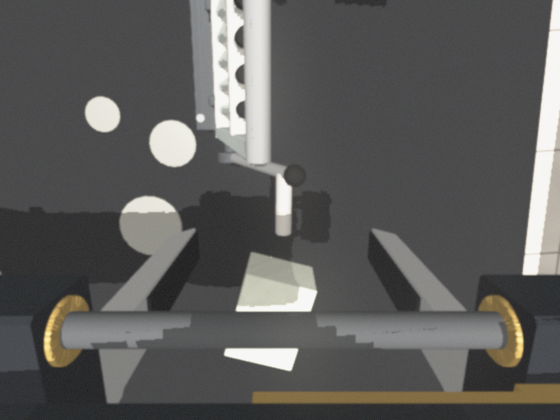

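The wrist view shows the right leg's tab stub at u 276–292, v 172–235, within 2–3 mm of the prediction and centred under the jaws. Next I descend and pinch gently.

```bash
python3 -m crank '[{"delta_pos":[0,0.04,-0.9],"twist":[0,0,0],"claw":0},{"delta_pos":[0,0,-0.9],"twist":[0,0,0],"claw":0},{"delta_pos":[0,0,-0.9],"twist":[0,0,0],"claw":0},{"delta_pos":[0,0,-0.7],"twist":[0,0,0],"claw":0.3},{"delta_pos":[0,0,-0.3],"twist":[0,0,0],"claw":0.5},{"delta_pos":[0,0,0],"twist":[0,0,0],"claw":0.7},{"delta_pos":[0,0,0],"twist":[0,0,0],"claw":0.9},{"delta_pos":[0,0,0],"twist":[0,0,0],"claw":1},{"delta_pos":[0,0,0],"twist":[0,0,0],"claw":1},{"delta_pos":[0,0,0],"twist":[0,0,0],"claw":1}]' 5
python3 - <<'E'
import numpy as np
print(np.round([(.0223+.105*np.sin(l),.1075+.105*np.cos(l)) for l in np.arange(.53,-1.1,-.1)],4))
p=np.array([(.0223+.105*np.sin(l),.1075+.105*np.cos(l)) for l in np.linspace(.53,-.97,16)])
d=np.diff(p,axis=0)/.025
for a in d: print(np.round([a[0]*.9974,-a[0]*.0718,a[1]],2))
E
```

```text
time: 3.15
tool_pos: [0.6182, -0.2156, 0.189]
eef_rot: [2.299, 2.14, 0.0]
ft_force: [-0.2, -0.4, -0.3]
grip_width: 0.0414
finger_force: 0.0
[[ 0.0754  0.1981]
 [ 0.0661  0.2029]
 [ 0.0563  0.2068]
 [ 0.0462  0.2097]
 [ 0.0359  0.2116]
 [ 0.0254  0.2125]
 [ 0.015   0.2122]
 [ 0.0045  0.211 ]
 [-0.0057  0.2087]
 [-0.0157  0.2054]
 [-0.0253  0.2011]
 [-0.0344  0.1959]
 [-0.0429  0.1898]
 [-0.0508  0.1829]
 [-0.058   0.1752]
 [-0.0643  0.1669]
 [-0.0698  0.1579]]
[-0.37  0.03  0.19]
[-0.39  0.03  0.16]
[-0.4   0.03  0.12]
[-0.41  0.03  0.08]
[-0.42  0.03  0.03]
[-0.42  0.03 -0.01]
[-0.42  0.03 -0.05]
[-0.41  0.03 -0.09]
[-0.4   0.03 -0.13]
[-0.38  0.03 -0.17]
[-0.36  0.03 -0.21]
[-0.34  0.02 -0.24]
[-0.31  0.02 -0.28]
[-0.29  0.02 -0.31]
[-0.25  0.02 -0.33]
```

```bash
python3 -m crank '[{"delta_pos":[0,0,0],"twist":[0,0,0],"claw":1},{"delta_pos":[0,0,0],"twist":[0,0,0],"claw":1},{"delta_pos":[0,0,0],"twist":[0,0,0],"claw":1},{"delta_pos":[0,0,0],"twist":[0,0,0],"claw":1},{"delta_pos":[0,0,0],"twist":[0,0,0],"claw":1},{"delta_pos":[0,0,0],"twist":[0,0,0],"claw":1}]'
```

```text
time: 3.75
tool_pos: [0.618, -0.2155, 0.1885]
eef_rot: [-2.3, -2.14, -0.0]
ft_force: [0.1, 0.3, 0.3]
grip_width: 0.0118
finger_force: 5.0
```

Gripped: 11.8 mm opening against the 12 mm stub. Now I swing along the arc.

```bash
python3 -m crank '[{"delta_pos":[-0.37,0.03,0.19],"twist":[0,0,0],"claw":1},{"delta_pos":[-0.39,0.03,0.16],"twist":[0,0,0],"claw":1},{"delta_pos":[-0.40,0.03,0.12],"twist":[0,0,0],"claw":1},{"delta_pos":[-0.41,0.03,0.08],"twist":[0,0,0],"claw":1},{"delta_pos":[-0.42,0.03,0.03],"twist":[0,0,0],"claw":1},{"delta_pos":[-0.42,0.03,-0.01],"twist":[0,0,0],"claw":1},{"delta_pos":[-0.42,0.03,-0.05],"twist":[0,0,0],"claw":1}]' 
python3 -m crank '[{"delta_pos":[-0.41,0.03,-0.09],"twist":[0,0,0],"claw":1},{"delta_pos":[-0.40,0.03,-0.13],"twist":[0,0,0],"claw":1},{"delta_pos":[-0.38,0.03,-0.17],"twist":[0,0,0],"claw":1},{"delta_pos":[-0.36,0.03,-0.21],"twist":[0,0,0],"claw":1},{"delta_pos":[-0.34,0.02,-0.24],"twist":[0,0,0],"claw":1},{"delta_pos":[0,0,0],"twist":[0,0,0],"claw":1}]'
```

```text
time: 4.45
tool_pos: [0.5462, -0.2103, 0.2014]
eef_rot: [-2.3, -2.14, 0.0]
ft_force: [1.0, 0.4, 0.9]
grip_width: 0.0118
finger_force: 5.0
time: 5.05
tool_pos: [0.4984, -0.2066, 0.1794]
eef_rot: [-2.299, -2.139, 0.002]
ft_force: [-2.1, -0.0, 0.9]
grip_width: 0.0117
finger_force: 5.0
```

```bash
python3 -m crank '[{"delta_pos":[-0.31,0.02,-0.28],"twist":[0,0,0],"claw":1},{"delta_pos":[-0.29,0.02,-0.31],"twist":[0,0,0],"claw":1},{"delta_pos":[-0.25,0.02,-0.33],"twist":[0,0,0],"claw":1},{"delta_pos":[0,0,0],"twist":[0,0,0],"claw":1}]'
python3 - <<'E'
from h import *
cv2.imwrite('pics/s2.png',cv2.resize(cams.snapshot('scene')[150:300,190:390,::-1],(800,600)))
E
```

```text
time: 5.45
tool_pos: [0.4778, -0.2051, 0.1563]
eef_rot: [-2.299, -2.139, 0.001]
ft_force: [1.4, -0.3, -2.2]
grip_width: 0.0116
finger_force: 5.0
```

View pics/s2.png

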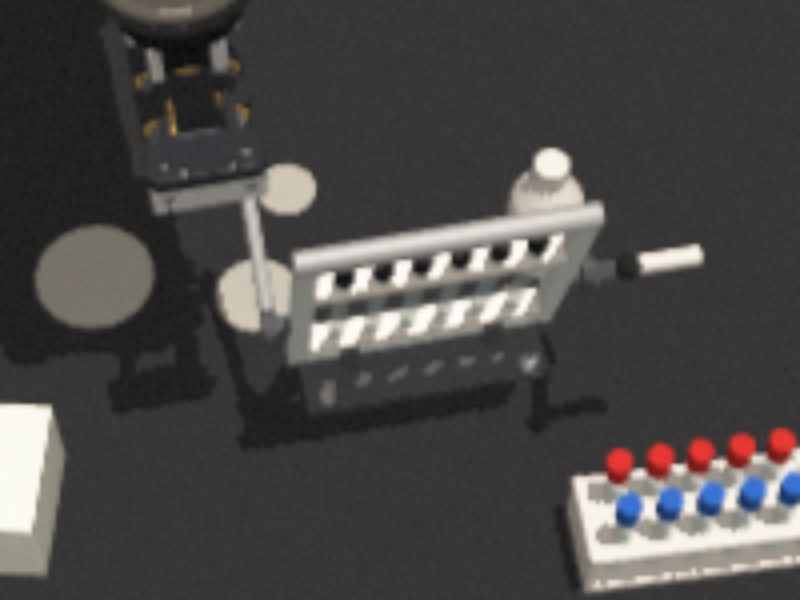

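The leg now reaches forward over the pad, the frame is still tipped with its rail unchanged, and the left leg is folded. Next I release the tab, let the leg drop, then rise.

```bash
python3 -m crank '[{"delta_pos":[0,0,0],"twist":[0,0,0],"claw":0},{"delta_pos":[0,0,0],"twist":[0,0,0],"claw":0},{"delta_pos":[-0.1,0,0],"twist":[0,0,0],"claw":0},{"delta_pos":[-0.1,0,0],"twist":[0,0,0],"claw":0},{"delta_pos":[-0.1,0,0],"twist":[0,0,0],"claw":0},{"delta_pos":[-0.1,0,0],"twist":[0,0,0],"claw":0},{"delta_pos":[0,0,0],"twist":[0,0,0],"claw":0},{"delta_pos":[0,0,0],"twist":[0,0,0],"claw":0},{"delta_pos":[0,0,0],"twist":[0,0,0],"claw":0},{"delta_pos":[0,0,0],"twist":[0,0,0],"claw":0}]' 
python3 -m crank '[{"delta_pos":[0,0,0.5],"twist":[0,0,0],"claw":0},{"delta_pos":[0,0,1],"twist":[0,0,0],"claw":0},{"delta_pos":[0,0,1],"twist":[0,0,0],"claw":0},{"delta_pos":[0,0,1],"twist":[0,0,0],"claw":0},{"delta_pos":[0,0,1],"twist":[0,0,0],"claw":0},{"delta_pos":[0,0,1],"twist":[0,0,0],"claw":0},{"delta_pos":[0,0,0.9],"twist":[0,0,0],"claw":0},{"delta_pos":[0,0,0],"twist":[0,0,0],"claw":0}]' 
python3 - <<'E'
from h import *
cv2.imwrite('pics/s3.png',cv2.resize(cams.snapshot('scene')[150:300,190:390,::-1],(800,600)))
ex=np.array([.9974,-.0718]);ey=np.array([.0718,.9974]);f=np.array([.5545,-.0775])
for x,y,z in((-.058,-.135,.04),(-.058,-.158,.04),(.0594,0,.2366)):
    q=proj('scene',np.array([*(f+x*ex+y*ey),z]));print((q-[190,150])*4)
print(f+.0594*ex)
E
```

```text
time: 6.5
tool_pos: [0.4689, -0.2052, 0.1575]
eef_rot: [-2.3, -2.14, -0.0]
ft_force: [0.2, 0.3, 0.8]
grip_width: 0.0883
finger_force: 0.0
time: 7.3
tool_pos: [0.4699, -0.2054, 0.3213]
eef_rot: [2.296, 2.137, 0.003]
ft_force: [0.8, -0.2, -0.3]
grip_width: 0.0942
finger_force: 0.0
[209.21308406 284.36491458]
[176.26610902 290.04847414]
[447.48833663 235.99599809]
[ 0.61374556 -0.08176492]
```

View pics/s3.png

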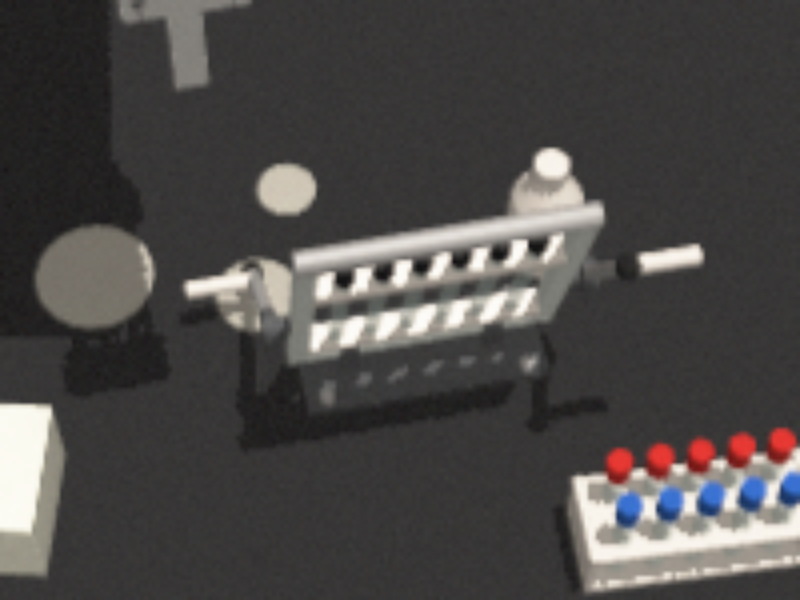

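The right leg is fully down: its tab at (190,288)–(245,280) matches the prediction for the down stop. Bystanders and the left leg are unmoved. Now the rail.

```bash
python3 -m crank '[{"delta_pos":[0.96,0.82,0],"twist":[0,0,0],"claw":0},{"delta_pos":[0.96,0.82,0],"twist":[0,0,0],"claw":0},{"delta_pos":[0.96,0.82,0],"twist":[0,0,0],"claw":0},{"delta_pos":[0.96,0.82,0],"twist":[0,0,0],"claw":0},{"delta_pos":[0.96,0.82,0],"twist":[0,0,0],"claw":0},{"delta_pos":[0.96,0.82,0],"twist":[0,0,0],"claw":0},{"delta_pos":[0,0,0],"twist":[0,0,0],"claw":0},{"delta_pos":[0,0,0],"twist":[0,0,0],"claw":0}]'
python3 - <<'E'
from h import *
P=cams.camera_params('wrist');im=cams.snapshot('wrist')[:,:,::-1].copy()
ex=np.array([.9974,-.0718]);ey=np.array([.0718,.9974]);f=np.array([.5545,-.0775])
for y in(-.092,0,.03):
    q=proj('wrist',np.array([*(f+.0594*ex+y*ey),.2366]),P);print(q)
    cv2.circle(im,tuple(int(v) for v in q),3,(0,0,255),-1)
cv2.imwrite('pics/w2.png',im);print(get_obs()['tool_pos'])
E
```

```text
time: 8.15
tool_pos: [0.6125, -0.0817, 0.3164]
eef_rot: [-2.297, -2.141, 0.001]
ft_force: [-0.7, 0.0, 0.0]
grip_width: 0.0936
finger_force: 0.0
[284.74088687 317.21716738]
[284.94000627 209.78709006]
[285.01267156 170.58228407]
[ 0.6122003  -0.08255686  0.31675683]
```

View pics/w2.png

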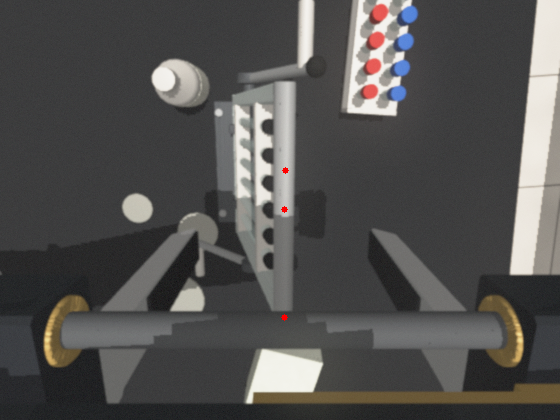

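The rail lies at u 274–295 under the jaw centre, and the predicted dots sit on it. Descending and gripping.

```bash
python3 -m crank '[{"delta_pos":[0.04,0,-0.9],"twist":[0,0,0],"claw":0},{"delta_pos":[0,0,-0.9],"twist":[0,0,0],"claw":0},{"delta_pos":[0,0,-0.9],"twist":[0,0,0],"claw":0},{"delta_pos":[0,0,-0.6],"twist":[0,0,0],"claw":0.5},{"delta_pos":[0,0,-0.34],"twist":[0,0,0],"claw":1},{"delta_pos":[0,0,0],"twist":[0,0,0],"claw":1},{"delta_pos":[0,0,0],"twist":[0,0,0],"claw":1},{"delta_pos":[0,0,0],"twist":[0,0,0],"claw":1},{"delta_pos":[0,0,0],"twist":[0,0,0],"claw":1},{"delta_pos":[0,0,0],"twist":[0,0,0],"claw":1}]' 15
python3 -m crank '[{"delta_pos":[0,0,0],"twist":[0,0,0],"claw":1},{"delta_pos":[0,0,0],"twist":[0,0,0],"claw":1},{"delta_pos":[0,0,0],"twist":[0,0,0],"claw":1},{"delta_pos":[0,0,0],"twist":[0,0,0],"claw":1},{"delta_pos":[0,0,0],"twist":[0,0,0],"claw":1},{"delta_pos":[0,0,0],"twist":[0,0,0],"claw":1}]' 15
python3 - <<'E'
import numpy as np
p=np.array([(.215*np.sin(l),.215*np.cos(l)) for l in np.linspace(.28,.04,13)])
for a in np.diff(p,axis=0)/.025: print(np.round([a[0]*.9974,-a[0]*.0718,a[1]],2))
E
```

```text
time: 9.2
tool_pos: [0.614, -0.0822, 0.227]
eef_rot: [2.299, 2.14, 0.001]
ft_force: [-1.0, -2.0, 0.0]
grip_width: 0.0418
finger_force: 0.0
time: 9.8
tool_pos: [0.6126, -0.0822, 0.2262]
eef_rot: [-2.298, -2.139, 0.003]
ft_force: [-7.9, 0.8, 4.3]
grip_width: 0.0153
finger_force: 15.0
[-0.17  0.01  0.05]
[-0.17  0.01  0.04]
[-0.17  0.01  0.04]
[-0.17  0.01  0.04]
[-0.17  0.01  0.03]
[-0.17  0.01  0.03]
[-0.17  0.01  0.03]
[-0.17  0.01  0.02]
[-0.17  0.01  0.02]
[-0.17  0.01  0.02]
[-0.17  0.01  0.01]
[-0.17  0.01  0.01]
```

```bash
python3 -m crank '[{"delta_pos":[-0.17,0.01,0.05],"twist":[0,0,0],"claw":1},{"delta_pos":[-0.17,0.01,0.04],"twist":[0,0,0],"claw":1},{"delta_pos":[-0.17,0.01,0.04],"twist":[0,0,0],"claw":1},{"delta_pos":[-0.17,0.01,0.04],"twist":[0,0,0],"claw":1},{"delta_pos":[-0.17,0.01,0.03],"twist":[0,0,0],"claw":1},{"delta_pos":[-0.17,0.01,0.03],"twist":[0,0,0],"claw":1},{"delta_pos":[0,0,0],"twist":[0,0,0],"claw":1}]' 20
python3 -m crank '[{"delta_pos":[-0.17,0.01,0.03],"twist":[0,0,0],"claw":1},{"delta_pos":[-0.17,0.01,0.02],"twist":[0,0,0],"claw":1},{"delta_pos":[-0.17,0.01,0.02],"twist":[0,0,0],"claw":1},{"delta_pos":[-0.17,0.01,0.02],"twist":[0,0,0],"claw":1},{"delta_pos":[-0.12,0.01,0.01],"twist":[0,0,0],"claw":1},{"delta_pos":[0,0,0],"twist":[0,0,0],"claw":1},{"delta_pos":[0,0,0],"twist":[0,0,0],"claw":1}]'
```

```text
time: 10.5
tool_pos: [0.5874, -0.0803, 0.232]
eef_rot: [-2.299, -2.14, 0.001]
ft_force: [-0.8, 4.3, -11.4]
grip_width: 0.0156
finger_force: 20.0
time: 11.2
tool_pos: [0.5678, -0.0788, 0.2343]
eef_rot: [-2.298, -2.14, 0.0]
ft_force: [0.3, 5.3, -13.0]
grip_width: 0.0151
finger_force: 20.0
```

```bash
for i in 1; do python3 -m crank '[{"delta_pos":[-0.1,-0.02,-0.03],"twist":[0,0,0],"claw":1},{"delta_pos":[-0.1,0,0],"twist":[0,0,0],"claw":1},{"delta_pos":[0,0,0],"twist":[0,0,0],"claw":1},{"delta_pos":[0,0,0],"twist":[0,0,0],"claw":1}]'; done
python3 -m crank '[{"delta_pos":[-0.07,0,0],"twist":[0,0,0],"claw":1},{"delta_pos":[-0.07,0,0],"twist":[0,0,0],"claw":1},{"delta_pos":[0,0,0],"twist":[0,0,0],"claw":1},{"delta_pos":[0,0,0],"twist":[0,0,0],"claw":1}]'
```

```text
time: 11.6
tool_pos: [0.5636, -0.0785, 0.2344]
eef_rot: [-2.298, -2.141, -0.003]
ft_force: [-0.3, 9.7, -5.1]
grip_width: 0.0154
finger_force: 20.0
time: 12.0
tool_pos: [0.5603, -0.0783, 0.2345]
eef_rot: [-2.298, -2.142, -0.003]
ft_force: [0.5, 10.1, -4.7]
grip_width: 0.0155
finger_force: 20.0
```

```bash
python3 -m crank '[{"delta_pos":[-0.04,0.04,-0.01],"twist":[0,0,0],"claw":1},{"delta_pos":[-0.04,0,0],"twist":[0,0,0],"claw":1},{"delta_pos":[0,0,0],"twist":[0,0,0],"claw":1},{"delta_pos":[0,0,0],"twist":[0,0,0],"claw":1}]'
python3 -m crank '[{"delta_pos":[-0.04,0,0],"twist":[0,0,0],"claw":1},{"delta_pos":[-0.04,0,0],"twist":[0,0,0],"claw":1},{"delta_pos":[0,0,0],"twist":[0,0,0],"claw":1},{"delta_pos":[0,0,0],"twist":[0,0,0],"claw":1}]'
python3 -m crank '[{"delta_pos":[-0.04,0,0],"twist":[0,0,0],"claw":1},{"delta_pos":[0,0,0],"twist":[0,0,0],"claw":1},{"delta_pos":[0,0,0],"twist":[0,0,0],"claw":1}]'
```

```text
time: 12.4
tool_pos: [0.5584, -0.0781, 0.2346]
eef_rot: [2.299, 2.141, 0.003]
ft_force: [1.0, 7.7, -0.9]
grip_width: 0.015
finger_force: 20.0
time: 12.8
tool_pos: [0.5565, -0.078, 0.2346]
eef_rot: [2.298, 2.141, 0.003]
ft_force: [0.5, 7.2, -1.5]
grip_width: 0.0152
finger_force: 20.0
time: 13.1
tool_pos: [0.5555, -0.0779, 0.2346]
eef_rot: [2.298, 2.141, 0.003]
ft_force: [1.8, 8.3, -1.4]
grip_width: 0.0154
finger_force: 20.0
```

```bash
python3 -m crank '[{"delta_pos":[-0.04,0.02,0],"twist":[0,0,0],"claw":1},{"delta_pos":[0,0,0],"twist":[0,0,0],"claw":1},{"delta_pos":[0,0,0],"twist":[0,0,0],"claw":1}]'
python3 -m crank '[{"delta_pos":[-0.04,0.02,0],"twist":[0,0,0],"claw":1},{"delta_pos":[0,0,0],"twist":[0,0,0],"claw":1},{"delta_pos":[0,0,0],"twist":[0,0,0],"claw":1}]'
```

```text
time: 13.4
tool_pos: [0.5545, -0.0778, 0.2346]
eef_rot: [2.298, 2.14, 0.003]
ft_force: [2.3, 6.5, -1.1]
grip_width: 0.0156
finger_force: 20.0
time: 13.7
tool_pos: [0.5535, -0.0777, 0.2346]
eef_rot: [2.299, 2.14, 0.002]
ft_force: [0.1, 5.2, 2.7]
grip_width: 0.0158
finger_force: 20.0
```

```bash
python3 -m crank '[{"delta_pos":[-0.04,0.02,0],"twist":[0,0,0],"claw":1},{"delta_pos":[0,0,0],"twist":[0,0,0],"claw":1},{"delta_pos":[0,0,0],"twist":[0,0,0],"claw":1}]'
python3 -m crank '[{"delta_pos":[-0.04,0.02,0],"twist":[0,0,0],"claw":1},{"delta_pos":[0,0,0],"twist":[0,0,0],"claw":1},{"delta_pos":[0,0,0],"twist":[0,0,0],"claw":1}]'
python3 - <<'E'
from h import *
for n in('scene','top'):
    im=cams.snapshot(n)[:,:,::-1];cv2.imwrite(f'pics/{n}9.png',im)
a=cv2.resize(cv2.imread('pics/scene9.png')[150:300,190:390],(800,600));cv2.imwrite('pics/s9.png',a)
E
```

```text
time: 14.0
tool_pos: [0.5523, -0.0776, 0.2345]
eef_rot: [2.299, 2.139, 0.002]
ft_force: [1.6, 3.3, 6.2]
grip_width: 0.0153
finger_force: 20.0
time: 14.3
tool_pos: [0.5513, -0.0774, 0.2345]
eef_rot: [2.299, 2.139, 0.001]
ft_force: [1.6, 1.7, 7.2]
grip_width: 0.0153
finger_force: 20.0
```

View pics/s9.png

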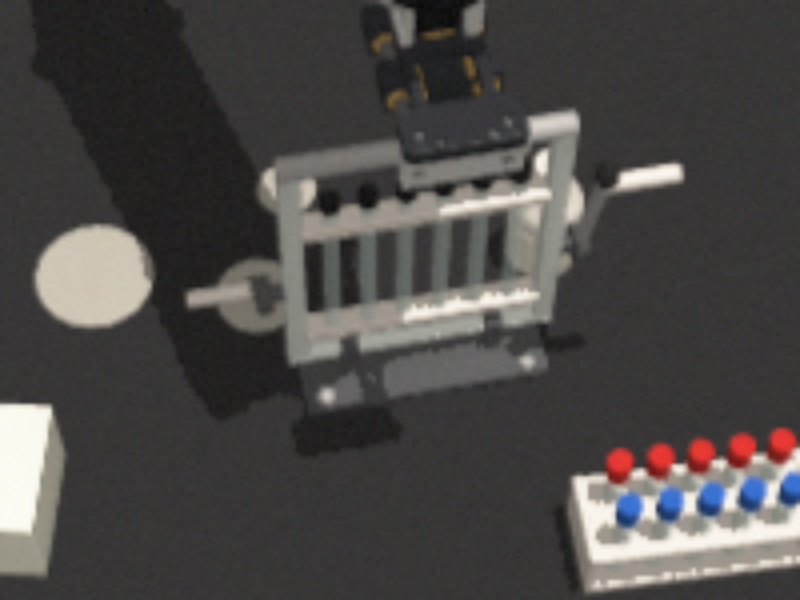

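The picture shows the frame upright and gripped, with the leg's ball over the pad at (255,290). The bottle and left leg are undisturbed. No clear contact force yet, so I nudge on in small steps.

```bash
cat > f.py <<'E'
from plant import get_obs,cams
import numpy as np
L=[]
for i in range(6):
    o=get_obs();L.append(np.r_[o['ft_force'],o['wrist_torque'],np.array(o['tool_pos'])*1e3]);cams.snapshot('wrist')
print(np.mean(L,0).round(2),np.std(L,0).round(2))
E
python3 f.py
python3 -m crank '[{"delta_pos":[-0.04,0,0.02],"twist":[0,0,0],"claw":1},{"delta_pos":[0,0,0],"twist":[0,0,0],"claw":1},{"delta_pos":[0,0,0],"twist":[0,0,0],"claw":1}]' >/dev/null;python3 f.py
python3 -m crank '[{"delta_pos":[-0.04,0,0],"twist":[0,0,0],"claw":1},{"delta_pos":[0,0,0],"twist":[0,0,0],"claw":1},{"delta_pos":[0,0,0],"twist":[0,0,0],"claw":1}]' >/dev/null;python3 f.py
```

```text
[ 5.8000e-01  1.4700e+00  6.4400e+00  3.7000e-01 -2.7000e-01 -3.0000e-02
  5.5134e+02 -7.7440e+01  2.3451e+02] [0.39 0.61 0.62 0.02 0.03 0.02 0.01 0.02 0.01]
[ 6.5000e-01  7.0000e-01  5.6000e+00  1.4000e-01 -1.3000e-01 -2.0000e-02
  5.4991e+02 -7.7300e+01  2.3449e+02] [0.26 0.45 0.62 0.03 0.02 0.02 0.02 0.02 0.01]
[ 4.0000e-01  9.9000e-01  5.6700e+00  2.3000e-01 -1.7000e-01 -3.0000e-02
  5.4892e+02 -7.7230e+01  2.3448e+02] [0.34 0.55 0.53 0.02 0.02 0.02 0.01 0.01 0.01]
```

The tool's z passed its apex (x ≈ 0.553), so the frame is now about 0.018 past upright. The leg simply rests on the pad, since its stop doesn't resist an upward push. I go back 4 mm to upright and hold.

```bash
python3 -m crank '[{"delta_pos":[0.04,0,0.01],"twist":[0,0,0],"claw":1},{"delta_pos":[0.04,0,0.01],"twist":[0,0,0],"claw":1},{"delta_pos":[0.04,0,0],"twist":[0,0,0],"claw":1},{"delta_pos":[0.04,0,0],"twist":[0,0,0],"claw":1},{"delta_pos":[0,0,0],"twist":[0,0,0],"claw":1},{"delta_pos":[0,0,0],"twist":[0,0,0],"claw":1},{"delta_pos":[0,0,0],"twist":[0,0,0],"claw":1},{"delta_pos":[0,0,0],"twist":[0,0,0],"claw":1}]'; python3 f.py
python3 - <<'E'
from h import *
d=np.array([(.6126,.2262),(.5874,.2320),(.5678,.2343),(.5636,.2344),(.5603,.2345),(.5584,.2346),(.5565,.2346),(.5545,.2346),(.5535,.2346),(.5523,.2345),(.55134,.23451),(.54991,.23449),(.54892,.23448)])
from scipy.optimize import least_squares
for k in(0,1,2): print(least_squares(lambda p:(p[1]+np.sqrt(.2145**2-(d[k:,0]-p[0])**2)-d[k:,1])*1e3,[.553,.02]).x)
cv2.imwrite('pics/w9.png',cv2.resize(cams.snapshot('scene')[185:265,220:320,::-1],(800,600),interpolation=cv2.INTER_CUBIC))
E
```

```text
time: 16.7
tool_pos: [0.5526, -0.0774, 0.2346]
eef_rot: [2.3, 2.14, -0.001]
ft_force: [-0.1, -5.5, 0.6]
grip_width: 0.0156
finger_force: 20.0
[-1.000e-02 -5.310e+00  2.300e-01 -1.250e+00 -4.000e-02 -5.000e-02
  5.526e+02 -7.739e+01  2.346e+02] [0.32 0.65 0.34 0.02 0.03 0.04 0.01 0.02 0.01]
[0.55358987 0.02009398]
[0.55469919 0.02007997]
[0.55609751 0.02008201]
```

View pics/w9.png

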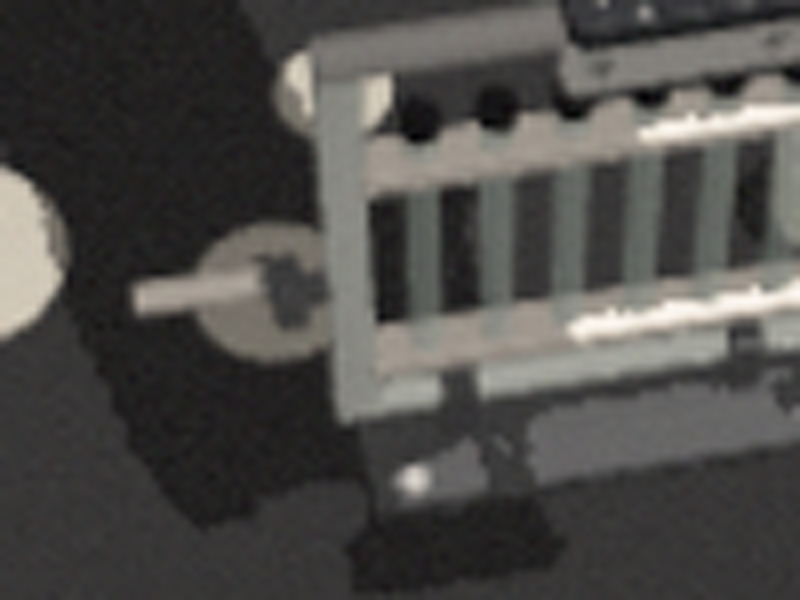

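The leg's ball sits on the pad (about 285,285 in the crop). The circle fit puts upright at x ≈ 0.5535, so I trim by 0.5 mm, settle and hand in.

```bash
python3 -m crank '[{"delta_pos":[0.02,0.01,0],"twist":[0,0,0],"claw":1},{"delta_pos":[0,0,0],"twist":[0,0,0],"claw":1},{"delta_pos":[0,0,0],"twist":[0,0,0],"claw":1},{"delta_pos":[0,0,0],"twist":[0,0,0],"claw":1},{"delta_pos":[0,0,0],"twist":[0,0,0],"claw":1},{"delta_pos":[0,0,0],"twist":[0,0,0],"claw":1},{"delta_pos":[0,0,0],"twist":[0,0,0],"claw":1},{"delta_pos":[0,0,0],"twist":[0,0,0],"claw":1}]' && python3 -c "
from plant import close_job
print(close_job())"
```

```text
time: 17.85
tool_pos: [0.5531, -0.0774, 0.2346]
eef_rot: [2.3, 2.139, -0.001]
ft_force: [-0.3, -5.3, -0.5]
grip_width: 0.0153
finger_force: 20.0
the job is handed in; nothing more can be done
None
```

The job is handed in at 17.9 s: the right leg is swung fully down and rests on the middle-sized pad as far as the camera shows (no contact force was felt), and the arm is still gripping the rail with the frame held within about 0.01 rad of upright by my estimate; the left leg, bottle, carton and rack looked undisturbed in the pictures.

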